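Close and secure the wand compartment of a treatment console

ROBOT

A 6-joint arm with a two-finger parallel gripper is mounted at the origin on the work surface. World frame = base frame: x ahead of the robot, y to its left, z up, the work surface at z = 0. Lengths are in m, angles in rad, forces in N, time in s.
With the tool pointing down it reaches from about 0.2 to 0.875 m from the base axis. Payload 3.4 kg.
Tool frame: the origin (TCP) lies between the finger pads; the fingertips stand 25 mm ahead of it and the grasp point (between the pads) lies 6 mm ahead of it (r.nose_length is the z of the fingertips in the tool frame, in m); z points along the fingers, y is the line along which they close (so a half turn about z gives the same grasp; the last joint's range is limited). The gripper opens to 94 mm and grips with 3 to 60 N. Pads are 16 mm wide; open, the fingers measure 119 mm over their backs; the gripper's body (75 mm by 177 mm) begins 78 mm behind the grasp point.
Start: joints at [-1.396, 0.276, 1.505, -0, 1.361, -0.121], TCP at [0.168, -0.55, 0.23] pointing down, gripper open.
Joint ranges: [-2.89, 2.89], [-0.75, 2.08], [0.22, 2.7], [-1.18, 4.32], [0.11, 2.71], [-2.7, 2.7]. Speed limits (rad/s): [2.57, 2.57, 3.14, 3.14, 3.14, 3.14].

INTERFACE

Orientations are given as a unit quaternion [w, x, y, z].
In Python, from plant import r, gripper_to, inverse_kinematics, vision, models, telemetry gives the robot as it stands. Calls block until the motion is done:
- r.move_to(position, orientation): joint-space move of the TCP to a pose.
- r.move_l(position, rot=None, vel=0.15, guard=None): straight line of the TCP; rot=None keeps the orientation; vel is the mean speed in m/s. With guard (N) it stops when the force on the tool has changed by that much, and returns True; else False.
- r.movej(angles): joint-space move.
- gripper_to(opening, f_grip=None): finger opening in m; f_grip is the grip in N (None keeps the last); returns when the fingers have stopped.
- r.hold(seconds).
- inverse_kinematics(position, orientation): joint angles nearest the present ones, or None.
- vision.snapshot(name): name is "side" or "top" or "wrist"; returns the picture (384x512x3 uint8, red, green, blue); there is no depth.
- vision.get_calibration(name): a dict with "fx", "fy", "cx", "cy" (pixels), "position" and "orientation" of the camera in the world. Camera axes: x right, y down, z forward; pixel columns grow to the right and rows downward; lengths in m; the calibration is good to about 2 mm. A picture is of the moment at which its call begins: read the wrist's pose just before it. get_calibration takes no time and is no camera call; for the wrist camera it gives the pose at the moment of the call.
A pose or a line that the arm cannot do raises r.PlanningError and nothing moves.
- r.sign_off(): hands the job in; it is judged then, once.
Trained networks look in the newest picture that a camera, given by its name, has taken for a name from the list of things; names that differ only in an ending like _2 or _b are one class to them, and where a whole thing is asked for, a point or a joint stands for the part that bears it (a point fixed in the world has none). Each returns a list of dicts, best first, with "score" (0 to 1); they miss things now and then, are a little off and sometimes report something else, mostly with a low value. They report only what shows in the picture. A call takes as long as a camera call.
- models.boxes_of(thing, camera): "at" ([x, y, z] in m, in world coordinates, good to about 4 mm: the middle of the surface that is visible of it).
- models.regions_of(thing, camera): "pixels" (384x512 bool, what is visible of it).
- models.mark_of(thing, camera): "at" ([x, y, z] in m, in world coordinates, good to about 4 mm: a listed point, or the origin of a listed thing).
Readings, each from a call of its own:
- telemetry.current_t(): time.
- telemetry.current_joints(): joint angles.
- telemetry.current_dq(): joint speeds.
- telemetry.current_joint_efforts(): joint torques, N m.
- telemetry.current_ee_pos(): TCP position.
- telemetry.current_tool_rot(): TCP orientation.
- telemetry.current_wrist_force(): force on the tool from outside, world axes, zero at the start.
- telemetry.current_torque(): the same for the moment, N m.
- telemetry.current_opening(): finger opening in m.
- telemetry.current_finger_force(): force on a finger pad.
Only numpy, scipy, OpenCV 4.12 (cv2) and the standard library are available. Lean on these libraries where they do the work, as an engineer would, in place of code of your own. Each camera call takes 0.05 s, during which the arm holds its last target. There are 200 camera calls.

TASK

On the sloping front of the white and teal treatment console, swing the clear lid of the wand compartment fully shut, then turn the orange turnbutton clockwise until its wing points straight up the slope over the lid's edge, so that the lid is secured. Then let go, and leave the candle, bottle and jar standing where they are.

Things in the scene. Friction and masses are not known exactly. Their poses are not given: they have to be found in the camera images.
- console: Fixed white console with teal trims, 300 wide (y), 247 deep (x), 143 high. Origin: centre of its underside; x to its back, y to its left seen from its front, z up. It stands sideways to the robot. Its front slopes up at 35 degrees from x -123.5, z 40 to the flat top at x 24, z 143; the slope's outward normal leans 35 degrees from vertical towards -x.
- front_edge (a point): Middle of the slope's lower front edge: x -123.5, y 0, z 40 in the console's frame, and with its axes.
- light_bar (a point): Centre of the fixed aluminium light bar over the slope: 12 deep (x), 187 long (y), 10 high, at x -67, y 63, z 271 in the console's frame (205 above and 20 behind the foot of the turnbutton), on one 10 thick arm at y 154. It is in the way of an upright tool at the turnbutton; a tool square to the slope (tilted 35 degrees) comes in freely from in front of it.
- lid (a joint): Opening angle of the lid in rad: 0 is shut flat on the compartment's rim; it opens up to 1.0 and starts between 0.45 and 0.85. The hinge is stiff (about 0.15 N m of friction): the lid stays where it is left, and has no catch of its own.
- lid_hinge (a point): Middle of the lid's hinge axis, which runs along the console's y at x -3, z 139 in its frame (155 up the slope from the front edge, 12 above the slope). Its axes turn with the lid: x from the free edge to the hinge, z the lid's outward normal (when shut, the slope's normal).
- lid_edge (a point): Middle of the lid's free lower edge, on its outer (upper) face. Axes as lid_hinge. The lid is a clear plate with teal borders, 150 wide, 95 from hinge axis to free edge, 6 thick; its outer face is 6 outward of the hinge axis. Shut, that face is 18 above the slope and the free edge 15 up the slope from the turnbutton's axis.
- turnbutton (a joint): Angle of the turnbutton in rad, growing clockwise seen square onto the slope. At 0 the wing points to the console's +y, clear of the lid; at 1.57, its end stop, straight up the slope, 17 mm over the lid. Starts between -0.2 and 0.15 (stop at -0.25); friction about 0.08 N m, stays where left. The wing passes 3 mm above the shut lid; turned too early it blocks the lid.
- button_grip (a point): On the turnbutton's axis, at mid-height of its orange grip fin: a bar 10 thick, 40 long, 22 high, centred on the axis, 27 to 49 above the slope (point at 38). Axes turn with it: y along the fin to the wing's tip, x across the fin (pinch along x), z the slope's outward normal. The axis stands 45 up the slope from the front edge: x -87, z 66 in the console's frame at the slope.
- wing_tip (a point): Middle of the end of the turnbutton's orange wing, 32 from its axis, 24 above the slope. Axes as button_grip. The wing lies under the fin: 14 wide, 6 thick (21 to 27 above the slope), reaching 32 from the axis on this side and 14 on the other, on a steel stem 18 in diameter.
- candle: Loose unlit tea light in a glass, 68 across, 45 high, in front of or behind the console. Origin: centre of its underside. To be left alone.
- gel_bottle: Loose bottle, 56 across, 130 high. Origin: centre of its underside. To be left alone.
- cream_jar: Loose jar with brass-coloured cap, 60 across, 50 high, in front of or behind the console. Origin: centre of its underside. To be left alone.

How it is judged:
By the outcome, as a careful person would: the job done as asked, in the order asked, and still so for the second after the job is handed in, with the robot touching nothing.
It also fails if it takes over 51 s, if anything falls off the work surface, if the arm or the gripper's body presses on something with over 40 N, if the wrist force passes 120 N, or if a joint passes its speed limit or range.

## Working session

There is one attempt and no reset: what is moved stays moved. The work goes in short steps, each a Python script; the robot and the scene stay as the last script left them, time stands still between calls to the robot, and variables do not carry over. Pictures are saved under pics/ and viewed, at most 10 in all, crops included, and the job is handed in when it is done.

```bash
mkdir -p pics; ls; python3 - <<'E'
from plant import r, vision, models, telemetry
import cv2, numpy as np
ims=[]
for c in ("side","top"):
    im=vision.snapshot(c); ims.append(im)
    for n in ("console","front_edge","light_bar","lid_hinge","lid_edge","button_grip","wing_tip","candle","gel_bottle","cream_jar"):
        d=models.mark_of(n,c)
        print(c,n,[(np.round(x["at"],4).tolist(),round(x["score"],2)) for x in d[:2]])
    k=vision.get_calibration(c); print(k["position"],k["orientation"])
cv2.imwrite("pics/a.png",cv2.resize(np.hstack(ims),(800,300))[:,:,::-1])
print(r.nose_length, telemetry.current_t(), telemetry.current_tool_rot())
E
```

```text
pics
side console [([0.5569, -0.1388, 0.0008], 0.76)]
side front_edge [([0.6305, -0.0352, 0.0412], 0.82), ([0.6136, -0.0567, 0.1429], 0.37)]
side light_bar [([0.6473, -0.1214, 0.2691], 0.58)]
side lid_hinge [([0.5607, -0.1302, 0.1392], 0.74)]
side lid_edge [([0.6135, -0.0589, 0.1439], 0.63), ([0.7283, 0.0117, -0.0003], 0.45)]
side button_grip [([0.6234, -0.0467, 0.095], 0.73)]
side wing_tip [([0.6412, -0.0729, 0.0844], 0.58)]
side candle [([0.7337, 0.0116, 0.0006], 0.7)]
side gel_bottle []
side cream_jar []
[0.483832   0.557003   0.53500457] [ 0.02369614 -0.05791303  0.86933901 -0.49023898]
top console [([0.5566, -0.1316, -0.0003], 0.58)]
top front_edge [([0.6296, -0.0306, 0.0421], 0.76)]
top light_bar [([0.6451, -0.1182, 0.2684], 0.8), ([0.6199, -0.0517, 0.0981], 0.72)]
top lid_hinge [([0.557, -0.1315, 0.1351], 0.96)]
top lid_edge [([0.6151, -0.0598, 0.1375], 0.58)]
top button_grip [([0.6415, -0.0732, 0.0863], 0.75), ([0.6173, -0.0526, 0.0983], 0.6)]
top wing_tip [([0.6413, -0.0706, 0.0867], 0.46)]
top candle [([0.7324, 0.0101, 0.0012], 0.66), ([0.5571, -0.1321, 0.1365], 0.44)]
top gel_bottle [([0.5375, -0.3237, 0.0043], 0.9)]
top cream_jar [([0.3742, -0.2207, 0.0026], 0.94)]
[ 0.43932129 -0.08583263  0.9579568 ] [ 0.0664165  -0.69842846  0.71005017 -0.06012729]
0.025 1.1 [3.73585911e-05 9.89084145e-01 1.47351801e-01 1.02849920e-05]
```

View pics/a.png

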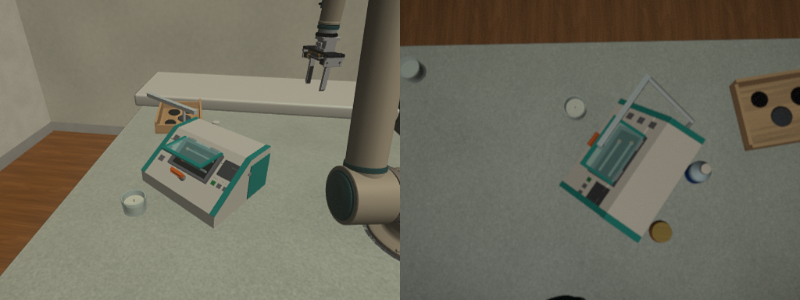

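```bash
cat > h.py <<'E'
import numpy as np
from scipy.spatial.transform import Rotation as R
from scipy.optimize import least_squares
from plant import r, gripper_to, inverse_kinematics, vision, models, telemetry
LOC={"console":(0,0,0),"front_edge":(-.1235,0,.04),"light_bar":(-.067,.063,.271),"lid_hinge":(-.003,0,.139)}
def fit(obs):  # obs: (name, xyz) -> x,y,yaw
    def f(p):
        Rz=R.from_euler("z",p[2])
        return np.concatenate([(Rz.apply(LOC[n])+[p[0],p[1],0]-a)[:2] for n,a in obs])
    s=least_squares(f,[.557,-.135,-2.2],loss="soft_l1",f_scale=.004); return s.x,np.round(s.fun.reshape(-1,2)*1e3,1)
C=np.cos(np.radians(35)); S=np.sin(np.radians(35))
class Frame:  # slope frame: origin foot of the button; x up slope, y console y, z normal
    def __init__(s,p):
        Rz=R.from_euler("z",p[2]); s.o=Rz.apply([-.0867,0,.0658])+[p[0],p[1],0]
        s.R=Rz*R.from_matrix(np.array([[C,0,-S],[0,1,0],[S,0,C]]))
    def p(s,u,y,h): return s.o+s.R.apply([u,y,h])
    def inv(s,w): return s.R.inv().apply(np.array(w)-s.o)
    def q(s,a):  # tool z=-normal, tool y at angle a clockwise from up slope (a=pi/2: -y)
        ty=np.array([np.cos(a),-np.sin(a),0]); tz=np.array([0,0,-1.]); tx=np.cross(ty,tz)
        x=(s.R*R.from_matrix(np.array([tx,ty,tz]).T)).as_quat(); return x[[3,0,1,2]]
E
python3 - <<'E'
from h import *
o=[("console",(.5569,-.1388)),("front_edge",(.6305,-.0352)),("light_bar",(.6473,-.1214)),("lid_hinge",(.5607,-.1302)),("console",(.5566,-.1316)),("front_edge",(.6296,-.0306)),("light_bar",(.6451,-.1182)),("lid_hinge",(.557,-.1315))]
o=[(n,np.array([*a,0])) for n,a in o]
p,f=fit(o); print(p.tolist(),f.tolist()); F=Frame(p)
for n,w in (("grip",(.6234,-.0467,.095)),("grip",(.6173,-.0526,.0983)),("tip",(.6412,-.0729,.0844)),("tip",(.6413,-.0706,.0867)),("edge",(.6135,-.0589,.1439)),("edge",(.6151,-.0598,.1375)),("jar",(.374,-.22,0)),("candle",(.733,.011,0))): print(n,np.round(F.inv(w)*1e3,1))
for a in np.radians([-10,0,90,180,-90,-180]):
    print(round(np.degrees(a)),[None if (j:=inverse_kinematics(F.p(u,0,h),F.q(a))) is None else np.round(j,2).tolist() for u,h in ((0,.055),(0,.18),(.06,.043),(.06,.18))])
E
```

```text
[0.556380788242237, -0.13392370054024852, -2.2120960730106387] [[-0.5, 4.9], [-0.2, 0.2], [-0.4, 3.5], [-2.5, -1.3], [-0.2, -2.3], [0.7, -4.4], [1.8, 0.3], [1.2, -0.0]]
grip [-2.3  1.5 37.3]
grip [ 6.4  0.2 35.2]
tip [ 0.1 31.5 22.7]
tip [-0.2 30.2 25.6]
edge [38.6  0.9 68.3]
edge [34.7  2.7 63.2]
jar [ 179.2  -94.7 -205.8]
candle [-148.4   54.8   23.6]
-10 [[0.08, 0.68, 1.29, -0.45, 1.61, 2.2], [0.14, 0.69, 0.99, -0.44, 1.88, 2.14], [0.02, 0.6, 1.37, -0.47, 1.57, 2.15], [0.1, 0.62, 1.06, -0.46, 1.88, 2.09]]
0 [[0.08, 0.68, 1.29, -0.45, 1.61, 2.37], [0.14, 0.69, 0.99, -0.44, 1.88, 2.31], [0.02, 0.6, 1.37, -0.47, 1.57, 2.33], [0.1, 0.62, 1.06, -0.46, 1.88, 2.26]]
90 [[0.08, 0.68, 1.29, -0.45, 1.61, -2.34], [0.14, 0.69, 0.99, -0.44, 1.88, -2.4], [0.02, 0.6, 1.37, -0.47, 1.57, -2.38], [0.1, 0.62, 1.06, -0.46, 1.88, -2.45]]
180 [[0.08, 0.68, 1.29, -0.45, 1.61, -0.77], [0.14, 0.69, 0.99, -0.44, 1.88, -0.83], [0.02, 0.6, 1.37, -0.47, 1.57, -0.81], [0.1, 0.62, 1.06, -0.46, 1.88, -0.88]]
-90 [[0.08, 0.68, 1.29, -0.45, 1.61, 0.8], [0.14, 0.69, 0.99, -0.44, 1.88, 0.74], [0.02, 0.6, 1.37, -0.47, 1.57, 0.76], [0.1, 0.62, 1.06, -0.46, 1.88, 0.69]]
-180 [[0.08, 0.68, 1.29, -0.45, 1.61, -0.77], [0.14, 0.69, 0.99, -0.44, 1.88, -0.83], [0.02, 0.6, 1.37, -0.47, 1.57, -0.81], [0.1, 0.62, 1.06, -0.46, 1.88, -0.88]]
```

```bash
cat >> h.py <<'E'
F=Frame([0.55638,-0.13392,-2.2121])
E
python3 - <<'E'
from h import *
import cv2
p=np.array(telemetry.current_ee_pos()); 
q=F.q(-np.pi/2)
print([inverse_kinematics(F.p(*x),q) is not None for x in ((-.05,0,.4),(-.03,0,.25),(.06,0,.14),(.06,0,.041))])
r.move_l(p+[0,0,.22],vel=.3)
gripper_to(.0)
r.move_to(F.p(-.05,0,.4),q)
r.move_l(F.p(-.03,0,.22),vel=.25)
r.move_l(F.p(.06,0,.14),vel=.2)
print(r.move_l(F.p(.06,0,.060),vel=.08,guard=15), np.round(F.inv(telemetry.current_ee_pos())*1e3,1), F.R.inv().apply(telemetry.current_wrist_force()))
print(r.move_l(F.p(.06,0,.038),vel=.03,guard=10), np.round(F.inv(telemetry.current_ee_pos())*1e3,1), F.R.inv().apply(telemetry.current_wrist_force()))
cv2.imwrite("pics/b.png",vision.snapshot("side")[:,:,::-1]); print(telemetry.current_t())
E
```

```text
[False, True, True, True]Traceback (most recent call last):
  File "<stdin>", line 8, in <module>
plant.PlanningError: the arm cannot take that pose within its joint ranges
```

```bash
python3 - <<'E'
from h import *
q=F.q(-np.pi/2)
print(telemetry.current_t(),telemetry.current_joints())
for x in ((-.03,0,.3),(0,0,.3),(0,0,.35),(-.03,0,.22)):
  for dz in (0,.06,.12): 
    j=inverse_kinematics(F.p(*x)+[0,0,dz],q); print(x,dz,F.p(*x)+[0,0,dz],j is not None and np.round(j,2))
E
```

```text
3.4 [-1.39596819e+00  2.41824791e-01  1.02686253e+00 -3.11785532e-06
  1.87284637e+00 -1.20960151e-01]
(-0.03, 0, 0.3) 0 [0.72588997 0.09313103 0.29433832] [ 0.22  0.83  0.53 -0.49  2.21  0.65]
(-0.03, 0, 0.3) 0.06 [0.72588997 0.09313103 0.35433832] [ 0.22  0.85  0.33 -0.56  2.36  0.54]
(-0.03, 0, 0.3) 0.12 [0.72588997 0.09313103 0.41433832] False
(0, 0, 0.3) 0 [0.71118847 0.07343903 0.31154561] [ 0.2   0.78  0.58 -0.49  2.2   0.64]
(0, 0, 0.3) 0.06 [0.71118847 0.07343903 0.37154561] [ 0.2   0.8   0.39 -0.56  2.34  0.53]
(0, 0, 0.3) 0.12 [0.71118847 0.07343903 0.43154561] False
(0, 0, 0.35) 0 [0.72834531 0.09641984 0.35250322] [ 0.22  0.86  0.31 -0.56  2.37  0.53]
(0, 0, 0.35) 0.06 [0.72834531 0.09641984 0.41250322] False
(0, 0, 0.35) 0.12 [0.72834531 0.09641984 0.47250322] False
(-0.03, 0, 0.22) 0 [0.69843904 0.05636173 0.22880616] [ 0.18  0.75  0.83 -0.44  1.99  0.73]
(-0.03, 0, 0.22) 0.06 [0.69843904 0.05636173 0.28880616] [ 0.18  0.74  0.72 -0.47  2.11  0.67]
(-0.03, 0, 0.22) 0.12 [0.69843904 0.05636173 0.34880616] [ 0.18  0.75  0.56 -0.52  2.24  0.59]
```

```bash
python3 - <<'E'
from h import *
import cv2
q=F.q(-np.pi/2)
j=np.array(telemetry.current_joints()); j[0]=.18; j[5]=.6
r.movej(j); gripper_to(.0)
r.move_to(F.p(-.03,0,.22)+[0,0,.1],q)
r.move_l(F.p(-.03,0,.22),vel=.25)
r.move_l(F.p(.06,0,.14),vel=.2)
w=lambda:np.round(F.R.inv().apply(telemetry.current_wrist_force()),1)
print(w(),telemetry.current_t())
for h,v,g in ((.060,.08,15),(.038,.03,10)):
    print(r.move_l(F.p(.06,0,h),vel=v,guard=g), np.round(F.inv(telemetry.current_ee_pos())*1e3,1),w())
cv2.imwrite("pics/b.png",vision.snapshot("side")[:,:,::-1]); print(telemetry.current_t())
E
```

```text
[-0.4 -0.1 -0.1] 8.675
False [60.1  0.2 60.2] [-0.   0.6  0.2]
True [59.6  0.2 42.5] [1.6 0.1 4.9]
10.475
```

View pics/b.png

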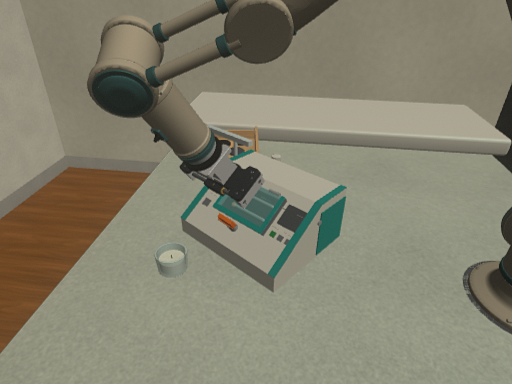

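The lid looks flat on the slope under the fingertips, around (250,207). The button at (228,222) is still clear of it. I'll back off and look from close by.

```bash
python3 - <<'E'
from h import *
import cv2
r.move_l(F.p(.06,0,.10),vel=.15)
r.move_l(F.p(-.01,0,.2),vel=.2)
j=np.array(telemetry.current_joints()); jt=inverse_kinematics(F.p(-.01,0,.2),F.q(np.pi)); print(np.round(jt,2))
r.movej(jt); gripper_to(.05,40)
ims=[]
for c in ("wrist","side"):
    ims.append(vision.snapshot(c))
    for n in ("lid_edge","lid_hinge","button_grip","wing_tip"):
        print(c,n,[(np.round(F.inv(x["at"])*1e3,1).tolist(),round(x["score"],2)) for x in models.mark_of(n,c)[:2]])
cv2.imwrite("pics/c.png",cv2.resize(np.hstack(ims),(800,300))[:,:,::-1]); print(telemetry.current_t())
E
```

```text
[ 0.16  0.72  0.92 -0.44  1.93 -0.84]
wrist lid_edge [([17.1, 2.6, 17.9], 0.95)]
wrist lid_hinge [([111.7, 4.6, 10.5], 0.92), ([17.4, 3.1, 14.0], 0.56)]
wrist button_grip [([2.3, -0.3, 36.1], 0.7)]
wrist wing_tip [([0.0, 34.1, 24.8], 0.69)]
side lid_edge [([16.2, -0.5, 18.6], 0.8)]
side lid_hinge [([108.4, 2.1, 14.6], 0.93)]
side button_grip [([-4.2, 2.7, 39.6], 0.42)]
side wing_tip [([0.6, 33.3, 24.6], 0.53)]
14.5667
```

View pics/c.png

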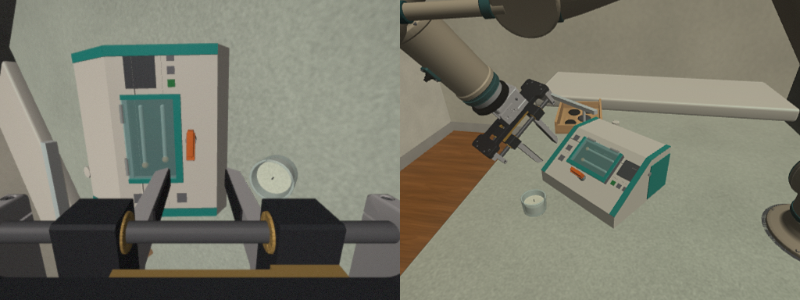

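```bash
python3 - <<'E'
from h import *
import cv2
w=lambda:(np.round(F.R.inv().apply(telemetry.current_wrist_force()),1),np.round(telemetry.current_torque(),2))
r.move_l(F.p(.0005,.0007,.1),vel=.15)
print(r.move_l(F.p(.0005,.0007,.0555),vel=.06,guard=8),np.round(F.inv(telemetry.current_ee_pos())*1e3,1))
print(gripper_to(0.0,40),telemetry.current_opening(),telemetry.current_finger_force(),w())
j=np.array(telemetry.current_joints()); n=8
for i in range(n):
    j[5]+=np.radians(91.5)/n; r.movej(j); print(round(telemetry.current_joints()[5],3),telemetry.current_opening(),w())
cv2.imwrite("pics/d.png",vision.snapshot("side")[120:300,150:390,::-1].repeat(2,0).repeat(2,1)); print(telemetry.current_t())
E
```

```text
False [ 0.5  0.9 55.8]
False 0.0096489061732123 39.97557520866394 (array([2. , 0.1, 0.9]), array([-0.07, -0.07, -0.09]))
-0.573 0.009525761664340562 (array([1.8, 0.1, 0.7]), array([ 0.  , -0.13,  0.03]))
-0.375 0.00987127693877116 (array([ 2.5, -1. ,  0.3]), array([-0.07, -0.14,  0.  ]))
-0.176 0.00993041637671131 (array([ 3.4, -0.8,  0. ]), array([-0.13,  0.01, -0.05]))
0.023 0.009459681280234616 (array([ 3.6, -0.8,  1.4]), array([-0.2 ,  0.08, -0.12]))
0.223 0.009834242548716973 (array([ 3.1, -0.5,  0.9]), array([-0.36,  0.24, -0.12]))
0.422 0.009533097131598039 (array([ 5.3, -2.5,  2. ]), array([-0.4 ,  0.46, -0.25]))
0.621 0.009429068202143656 (array([ 6.3, -2.5,  0.4]), array([-0.46,  0.62, -0.27]))
0.82 0.009867836859915232 (array([ 6.2, -2.8,  2.1]), array([-0.3 ,  0.92,  0.19]))
19.4917
```

View pics/d.png

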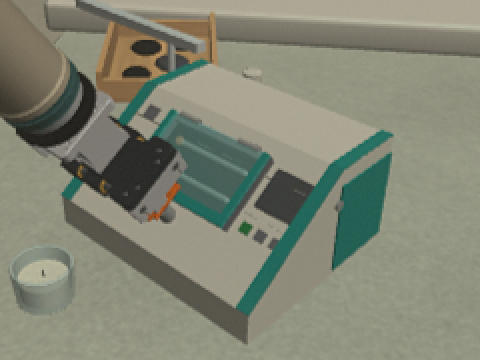

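The wing in the gripper at (165,195) now points up over the lid's edge, and the torque jumped at the end stop. Next I let go, retreat along the normal and check.

```bash
python3 - <<'E'
from h import *
import cv2
gripper_to(.04)
r.move_l(F.p(.0,.0007,.1),vel=.1)
r.move_l(F.p(-.01,0,.2),vel=.2)
ims=[]
for c in ("wrist","side"):
    ims.append(vision.snapshot(c))
    for n in ("lid_edge","button_grip","wing_tip","candle"):
        print(c,n,[((np.round(F.inv(x["at"])*1e3,1) if n!="candle" else x["at"]),round(x["score"],2)) for x in models.mark_of(n,c)[:2]])
a=ims[0]; b=ims[1][120:312,150:406]; b=cv2.resize(b,(512,384))
cv2.imwrite("pics/e.png",cv2.resize(np.hstack([a,b]),(800,300))[:,:,::-1]); print(telemetry.current_t())
E
```

```text
wrist lid_edge [(array([17.8,  1.1, 16.6]), 0.61), (array([-144.4,   54.6,   20.5]), 0.36)]
wrist button_grip [(array([ 1.2,  0.3, 37.3]), 0.59)]
wrist wing_tip [(array([29.5,  0.5, 21.1]), 0.96), (array([17.4,  6.4, 15.2]), 0.56)]
wrist candle [([0.731, 0.0051, 0.0004], 0.76)]
side lid_edge [(array([15. , -0.6, 15. ]), 0.57)]
side button_grip [(array([-1.3,  2.7, 39. ]), 0.72)]
side wing_tip [(array([32.2,  0.6, 22. ]), 0.58)]
side candle [([0.7302, 0.0084, -0.0013], 0.69)]
21.8917
```

View pics/e.png

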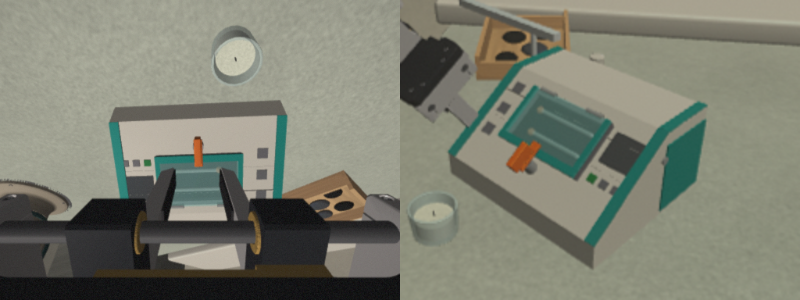

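The wing at (198,150) points straight up the slope over the shut lid's edge. The robot is clear, and the candle hasn't moved.

```bash
python3 -c "
from plant import r
print(r.sign_off())"
```

```text
the job is handed in; nothing more can be done
None
```

The lid is fully shut and the turnbutton's wing points straight up the slope over its edge; I handed the job in at about 22 s with the gripper clear, and the candle, bottle and jar were not touched (only the candle was re-checked in the images).

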